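Shut the kit drawer and hold the spring clip open over its card

TASK

Push the open kit drawer fully home until its catch snaps in. Then squeeze the red spring clip open, take it off the carton wall, and bring it down over the middle of the top edge of the yellow kit card on the drawer front, square to the card, with one jaw well down on each side. Finish still holding the clip there, gaping wide and clear of the card, so that a delivery note can be slipped in behind; do not pinch or knock the card, keep the drawer home, and leave everything else on the bench where it is.

Things in the scene. Friction and masses are not known exactly. Their poses are not given: they have to be found in the camera images.
- kit_drawer (a joint): how far the drawer of the blue steel kit unit (300 mm wide, 260 deep, 100 high, fixed) is open, in m; 0 = home against its hard stop. It slides along card_edge's x axis with about 1 N drag. A sprung roller catch resists over the last 13 mm with a peak of about 6 to 9 N; pushed past 6 mm, the catch starts to draw it home. Press it right up to the stop
- drawer_handle (a point): middle of the drawer's level bar handle, 110 mm long, 11 mm thick, 70 mm above the bench, 35 mm in front of the grey drawer front (which spans 12 to 92 mm above the bench). Moves with the drawer. x = direction in which the drawer closes, y along the bar, z up. It can be pushed from the front with closed fingers reaching down in front of it
- card_edge (a point): middle of the top edge of the yellow kit card, a rigid upright board 90 mm wide, 3 mm thick, in a black holder on the drawer front; top edge 145 mm above the bench, upper 53 mm free above the drawer front. Moves with the drawer. x = through the thickness, in the drawer's closing direction; y along the edge; z up. It lies 29 mm further in x and 145 mm further in y than drawer_handle
- clip_pin (a point): middle of the hinge pin of the red spring clip (two plastic levers 34 mm wide, height 100 mm, about 60 g). x along the pin and the jaws' width, y towards jaw_a, z up. At the start it stands jaws down, clamped on the carton's wall nearest the robot, pin along the wall and 26 mm above its rim. This frame belongs to the jaw_a lever and tilts by half the opening as the clip is squeezed evenly
- clip_grip (a point): point between the two handles of the clip, 42 mm above the pin. The handles rise to 58 mm above the pin, leaning outwards at rest; at this height their outer faces are about 51 mm apart at rest and 24 mm when fully squeezed. Take them here from above, fingers closing along the clip's y axis. It tilts with the jaw_a lever
- clip_lever (a joint): opening angle of the clip between the two levers in rad. 0 = clamped on the 4 mm carton wall; -0.1 = jaws shut on nothing; 0.6 = fully open at its stop, jaw tips 27 mm apart. The spring pulls it shut: squeezing the handles at 42 mm above the pin takes about 6 N at 0 and 11 N at the stop; it may be gripped hard against the stop
- jaw_a (a point): lower inner edge, at mid width, of one rubber jaw (36 mm wide, 13 mm high, 8 mm thick), 40 mm below the pin
- jaw_b (a point): the same point of the other jaw. Half-way between jaw_a and jaw_b is the middle of the open mouth
- carton: open brown cardboard carton with loose cable glands, 200 mm deep (x) by 140 wide (y) by 90 high, walls 4 mm, 1.6 kg; origin under its centre. The clip is parked on the wall on its -x side. Stands on the left or on the right of the kit unit. May not be shifted
- tote: open grey plastic container of the same size and weight; origin under its centre. Not used; leave it
- junction_box: light-grey junction box 112 x 152 x 58 mm; origin under its centre. Leave it
- tape: tape roll, 90 mm across, 24 mm high, lying on top of the kit unit; origin under its centre. Leave it
- marker: black and white marker pen, 130 mm long, 16 mm thick, lying; origin under its centre. Leave it
- scanner: hand-held code reader lying on its side, 190 mm long, 55 wide, 35 high; origin under its middle. Leave it
Mind the look-alikes: they are no part of the job. Of the things shaped like the part that bears clip_pin, the red one is meant.

How it is judged:
By the outcome, as a careful person would: the job done as asked, in the order asked, and still so for the second after the job is handed in, while the arm keeps its last pose, push and grip.
It also fails if it takes over 64 s, if anything falls off the work surface, if the arm or the gripper's body presses on something with over 40 N, if the wrist force passes 120 N, or if a joint passes its speed limit or range.

ROBOT

A 7-joint arm with a two-finger parallel gripper is mounted at the origin on the work surface. World frame = base frame: x ahead of the robot, y to its left, z up, the work surface at z = 0. Lengths are in m, angles in rad, forces in N, time in s.
With the tool pointing down it reaches from about 0.4 to 0.85 m from the base axis. Payload 4.5 kg.
Tool frame: the origin (TCP) lies midway between the tips of the shut fingers; the grasp point (between the pads) lies 19 mm behind it; z points along the fingers, y is the direction in which the jaws open and shut (so a half turn about z gives the same grasp; the last joint's range is limited). The gripper opens to 85 mm and grips with 20 to 120 N. Pads are 22 mm wide; open, the fingers measure 114 mm over their backs; the gripper's body (76 mm by 85 mm) begins 54 mm behind the grasp point. The pads swing forward as they close: fully open they stand 13 mm farther back than shut.
Start: joints at [-1.125, 0.689, -0.195, 1.565, 0.157, 0.902, -0.215], TCP at [0.25, 0.573, 0.231] pointing down, gripper open.
Joint ranges: [-3.01, 3.01], [-0.46, 2.08], [-1.47, 1.51], [0.13, 2.56], [-1, 4.14], [0.04, 2.09], [-2.66, 2.66]. Speed limits (rad/s): [2.57, 2.57, 3.14, 3.14, 3.14, 3.14, 3.14].

INTERFACE

Orientations are given as a 3x3 rotation matrix whose columns are the frame's x, y, z axes.
In Python, from cell import robot gives the robot as it stands. The module is installed in compiled form; this text tells all that it offers.
- The arm moves only by the tool jog_arm, never from a script. Its argument "steps" is a list of rows, each a list of 7 numbers: the turn, a rotation vector about the tool's x, y, z in degrees, then the shift along the tool's x, y, z in m, then the closure in counts, from 0 (fully open) to 255 (shut). A call has 1 to 8 rows; each row shifts and turns the commanded pose from where the row before left it, along the tool's axes as they then stand; what a row does not reach is not made up. A row lasts 1/10 s, in which the tool goes at most 50 mm and 8.59 degrees, less where a joint would pass 70% of its speed; a pose out of reach is approached as far as the arm can. A call is refused whole if a number of a shift passes 0.05 or a number of a turn 8.59, either way. A call with a gripper value outside its range is refused whole. The fingers move at their own pace and stop on an object; "newtons" is the grip in N (left out, the last holds). Time passes only in rows, so rows that do not move let the fingers close. It gives the time, the measured TCP pose, the force and the opening at its end, in the units of the state.
- robot.sense(): the state, without advancing time (a new reading comes with each control period).
- robot.read_camera(name): name is "scene" or "top"; returns a dict with "color" (480x640x3 uint8, red, green, blue), "K" (3x3 intrinsics, pixels), "k1" (the pictures are not rectified: a ray, as slopes to the right and down, at radius r is drawn at 1 + k1 r^2 times it, then the intrinsics apply), "world_from_camera" (4x4, takes a point from camera to world coordinates). Camera axes: x right, y down, z forward; pixel columns grow to the right and rows downward; lengths in m; the calibration is good to about 2 mm. A picture is of the moment at which its call begins. There is no depth.
- robot.job_done(): hands the job in, once; it reports no verdict.
The state is a dict: "time_s": time; "q": joint angles; "qd": joint speeds; "tau": joint torques, N m; "tool_pos": TCP position; "tcp_rot": TCP orientation; "force": force on the tool from outside, world axes, zero at the start; "ft_torque": the same for the moment, N m; "width": finger opening in m.
Only numpy, scipy, OpenCV 4.12 (cv2) and the standard library are available. Lean on these libraries where they do the work, as an engineer would, in place of code of your own. Each camera call takes 0.05 s, during which the arm holds its last target.

## Working session

There is one attempt and no reset: what is moved stays moved. The work goes in short steps, Python scripts to look and compute and a tool call to move; the robot and the scene stay as the last step left them, time stands still between calls to the robot, and variables do not carry over. Pictures are saved under pics/ and viewed, and the job is handed in when it is done.

Besides the shell and the picture viewer there is one more tool, called in YAML: its name, and indented under it one key for each argument. jog_arm: Moves the arm, as the interface text tells. Its arguments: {"type":"object","properties":{"steps":{"type":"array","items":{"type":"array","items":{"type":"number"}}},"newtons":{"type":"number"}},"required":["steps"]}

```bash
mkdir -p pics; ls; cat > h.py <<'E'
import numpy as np, cv2
from cell import robot
def grab(name,fn=None):
    c=robot.read_camera(name)
    if fn: cv2.imwrite('pics/'+fn,c['color'][:,:,::-1])
    return c
def ray(c,u,v):
    K=np.array(c['K']);k1=c['k1']
    d=np.array([k1 if np.isscalar(k1) else k1[0],0,0,0,0]);d=np.array([d[0],0,0,0])
    p=cv2.undistortPoints(np.array([[[u,v]]],float),K,d)[0,0]
    T=np.array(c['world_from_camera']);r=T[:3,:3]@np.array([p[0],p[1],1.]);return T[:3,3],r/np.linalg.norm(r)
def onz(c,u,v,z):
    o,r=ray(c,u,v);return o+r*(z-o[2])/r[2]
def tri(c1,p1,c2,p2):
    o1,r1=ray(c1,*p1);o2,r2=ray(c2,*p2)
    A=np.stack([r1,-r2],1);s=np.linalg.lstsq(A,o2-o1,rcond=None)[0]
    a=o1+s[0]*r1;b=o2+s[1]*r2
    return (a+b)/2,np.linalg.norm(a-b)
def proj(c,P):
    T=np.linalg.inv(np.array(c['world_from_camera']));K=np.array(c['K'])
    return cv2.projectPoints((np.atleast_2d(P)@T[:3,:3].T+T[:3,3]),np.zeros(3),np.zeros(3),K,np.array([c['k1'],0,0,0.]))[0][:,0]
def crop(c,fn,x0,y0,x1,y1,s):
    im=c['color'][y0:y1,x0:x1,::-1];cv2.imwrite('pics/'+fn,cv2.resize(im,None,fx=s,fy=s,interpolation=cv2.INTER_CUBIC))
E
python3 - <<'E'
from h import *
np.set_printoptions(precision=4,suppress=True)
for n in('scene','top'):
    c=grab(n,n+'0.png');print(n,c['K'],c['k1'],c['world_from_camera'])
print(robot.sense())
E
```

```text
pics
scene [[510.9688   0.     322.0661]
 [  0.     510.9688 238.1154]
 [  0.       0.       1.    ]] -0.01562508948950067 [[-0.7454  0.4845 -0.4578  1.1475]
 [ 0.6665  0.5351 -0.519   0.5953]
 [-0.0065 -0.692  -0.7219  1.0815]
 [ 0.      0.      0.      1.    ]]
top [[451.3125   0.     317.2447]
 [  0.     451.3125 238.9087]
 [  0.       0.       1.    ]] -0.032092042686089346 [[-0.0043 -0.9779  0.2091  0.2914]
 [-1.      0.0052  0.0039 -0.0647]
 [-0.0049 -0.2091 -0.9779  1.2867]
 [ 0.      0.      0.      1.    ]]
{'time_s': 0.1, 'q': array([-1.1252,  0.6899, -0.1945,  1.5663,  0.1573,  0.9025, -0.2151]), 'qd': array([-0.0001, -0.0001,  0.0004, -0.0028, -0.0003,  0.0013,  0.0006]), 'tau': array([ -0.0047, -54.0602,  -1.2717, -15.8984,   0.0094,   0.0044,
        -0.    ]), 'tool_pos': array([0.25  , 0.5722, 0.2305]), 'tcp_rot': array([[-0.9164,  0.4002, -0.0005],
       [ 0.4002,  0.9164, -0.0016],
       [-0.0002, -0.0017, -1.    ]]), 'force': array([-0.0176, -0.8088, -0.6775]), 'ft_torque': array([-0.0406,  0.0273, -0.0214]), 'width': 0.0855665659655861}
```

View pics/scene0.png

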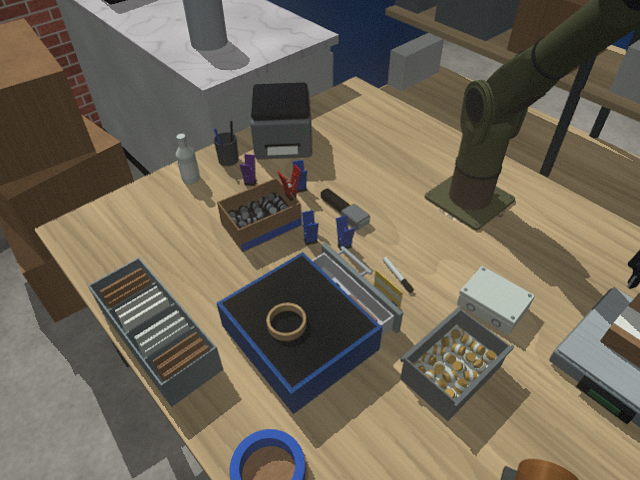

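View pics/top0.png

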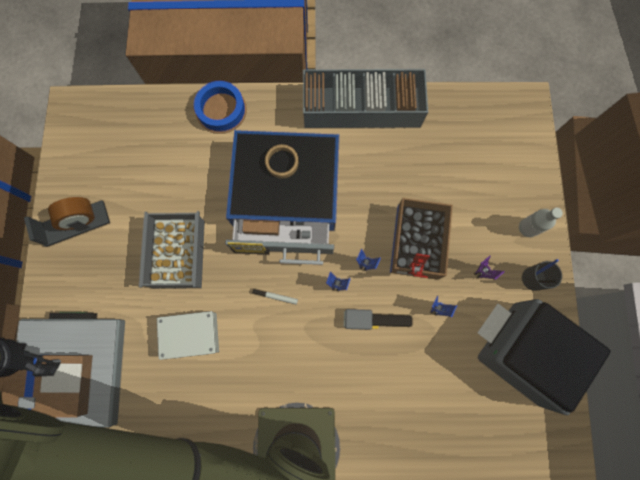

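```bash
python3 - <<'E'
from h import *
np.set_printoptions(precision=4,suppress=True)
c=grab('top');s=grab('scene')
crop(c,'t1.png',220,190,460,320,3.3)
crop(s,'s1.png',190,140,420,340,3.3)
for n,u,v,z in [('handle',303,258,.075),('hl',282,262,.075),('hr',324,260,.075),('card',247,247,.145),('clip',419,265,.12),('unit fl',229,218,.1),('unit fr',335,222,.1)]: print(n,onz(c,u,v,z))
E
```

```text
handle [ 0.4976 -0.0209  0.075 ]
hl [0.4869 0.0361 0.075 ]
hr [ 0.4918 -0.078   0.075 ]
card [0.5152 0.1212 0.145 ]
clip [ 0.4698 -0.3257  0.12  ]
unit fl [0.6047 0.1799 0.1   ]
unit fr [ 0.5918 -0.1083  0.1   ]
```

View pics/t1.png

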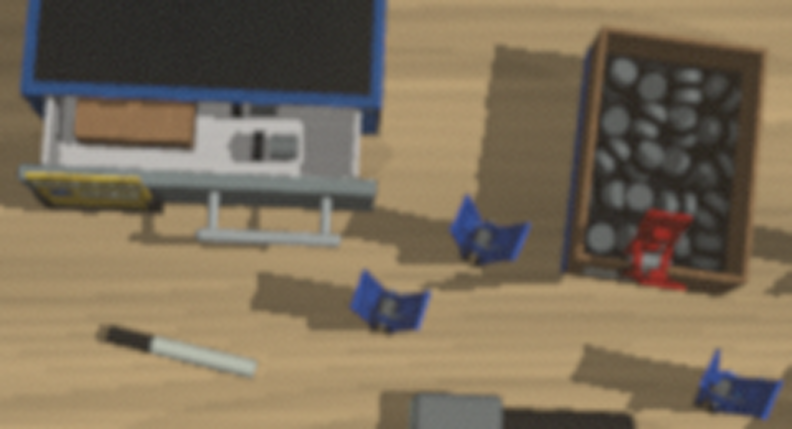

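View pics/s1.png

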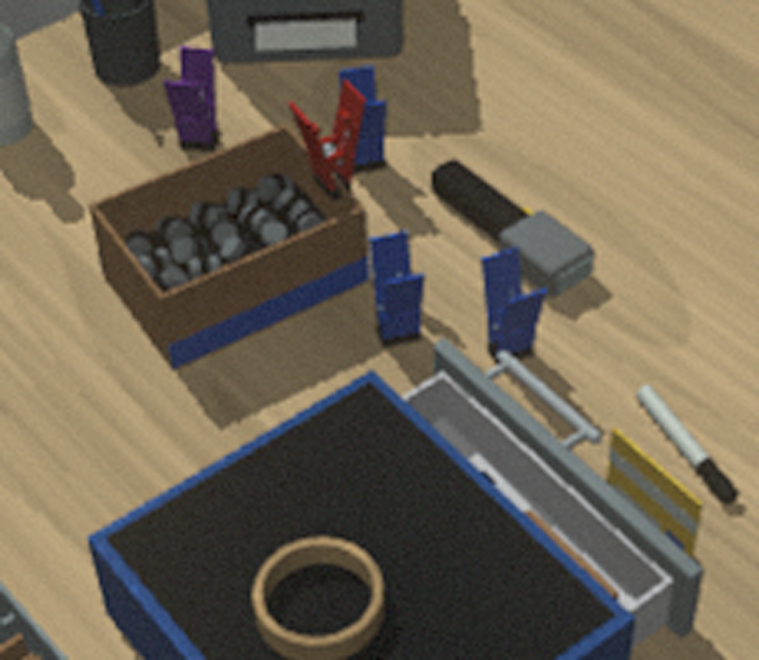

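```bash
python3 - <<'E'
from h import *
np.set_printoptions(precision=4,suppress=True)
c=grab('top');s=grab('scene')
crop(c,'t2.png',220,210,340,280,6.5)
crop(s,'s2.png',310,230,420,320,6.5)
crop(c,'t3.png',380,190,470,290,6)
crop(s,'s3.png',210,150,320,250,6)
E
```

```text
(no output)
```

View pics/t2.png

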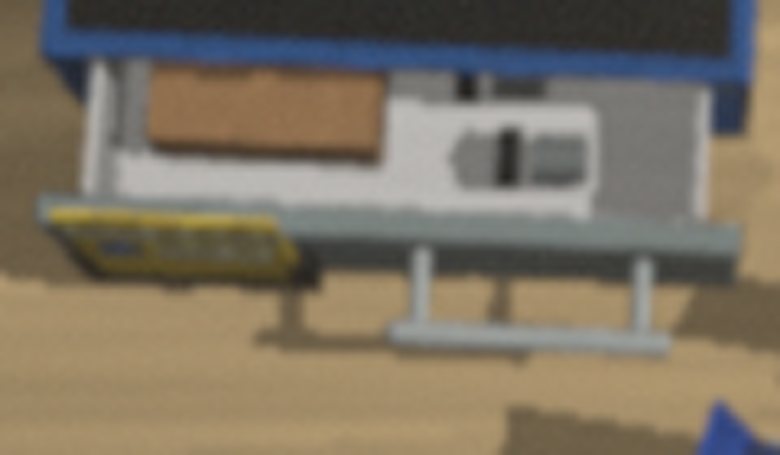

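View pics/s2.png

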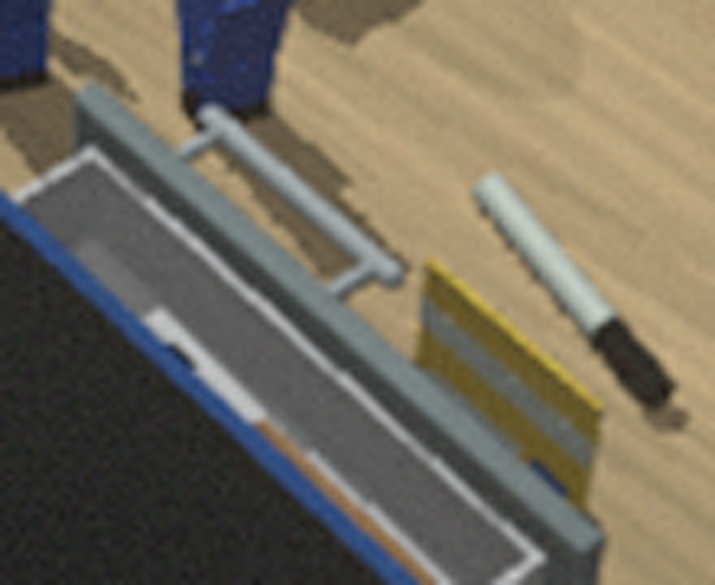

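View pics/t3.png

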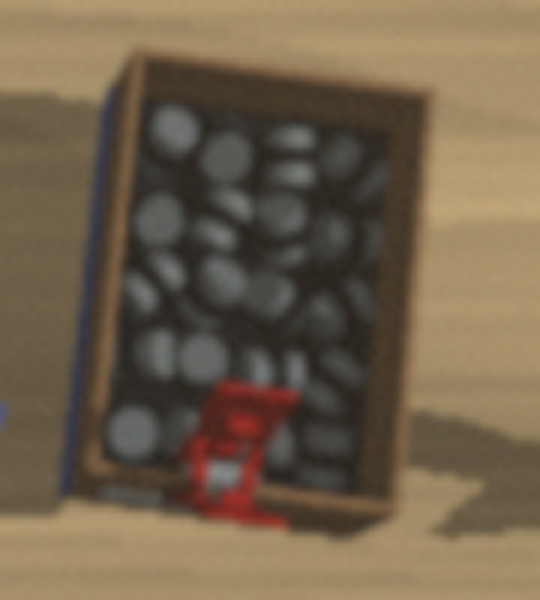

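View pics/s3.png

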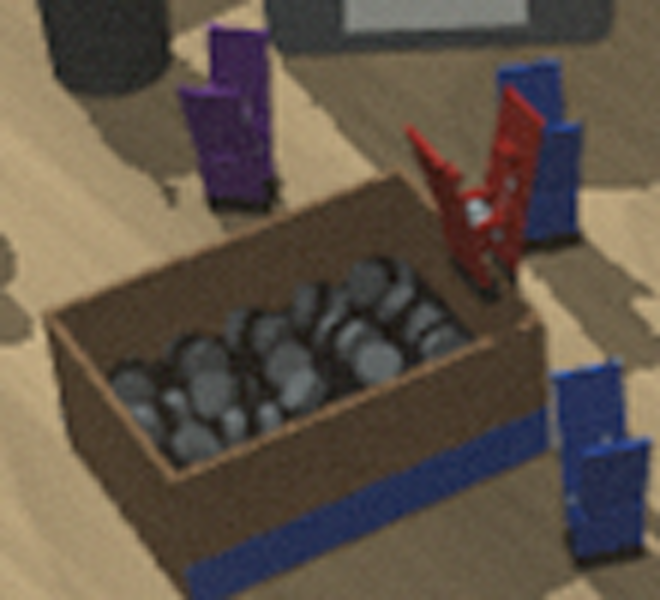

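```bash
cat > m1.py <<'E'
from h import *
np.set_printoptions(precision=4,suppress=True)
c=grab('top');s=grab('scene')
def T(o,k,p): return (o[0]+p[0]/k,o[1]+p[1]/k)
def both(n,a,b):
    print(n,*tri(c,a,s,b))
t2=lambda *p:T((220,210),6.5,p); s2=lambda *p:T((310,230),6.5,p)
t3=lambda *p:T((380,190),6,p); s3=lambda *p:T((210,150),6,p)
both('hL',t2(392,335),s2(398,275)); both('hR',t2(668,345),s2(207,112))
both('cardL',t2(48,210),s2(603,408)); both('cardR',t2(280,219),s2(432,265))
for n,p in [('cardL',t2(48,210)),('cardR',t2(280,219))]: print(n,onz(c,*p,.145))
for n,p in [('cardL s',s2(603,408)),('cardR s',s2(432,265))]: print(n,onz(s,*p,.145))
for n,p in [('unit fl',t2(42,52)),('fr',t2(750,80))]: print(n,onz(c,*p,.1))
for n,p in [('c fl',(140,52)),('fr',(432,92)),('nr',(396,510)),('nl',(86,472))]: print(n,onz(c,*t3(*p),.09))
for n,p in [('c fl s',(180,478)),('fr s',(48,315)),('nr s',(398,175)),('nl s',(545,318))]: print(n,onz(s,*s3(*p),.09))
both('far-y',t3(300,392),s3(408,127)); both('near-y',t3(288,524),s3(508,88)); both('near+y',t3(195,514),s3(545,122))
for n,p in [('far+y',(220,382)),('far-y',(300,392)),('near+y',(195,514)),('near-y',(288,524))]: print(n,onz(c,*t3(*p),.170))
# blue clips base
for n,p in [('blue1',(600,560)),]: print(n,onz(s,*s3(*p),0))
print('blue2',onz(s,*s2(230,110),0))
E
python3 m1.py
```

```text
hL [0.49   0.0414 0.0648] 0.0005679848270665544
hR [ 0.4852 -0.0748  0.0638] 0.00011906304050602895
cardL [0.5287 0.1739 0.1396] 0.0006547804279075901
cardR [0.5243 0.0828 0.1353] 0.004555308096792584
cardL [0.5278 0.1725 0.145 ]
cardR [0.5237 0.0798 0.145 ]
cardL s [0.5321 0.1765 0.145 ]
cardR s [0.5293 0.0899 0.145 ]
unit fl [0.6047 0.1869 0.1   ]
fr [ 0.5909 -0.1094  0.1   ]
c fl [ 0.6599 -0.2985  0.09  ]
fr [ 0.6401 -0.4323  0.09  ]
nr [ 0.447  -0.4033  0.09  ]
nl [ 0.4649 -0.2658  0.09  ]
c fl s [ 0.6639 -0.2921  0.09  ]
fr s [ 0.6466 -0.4255  0.09  ]
nr s [ 0.4566 -0.3946  0.09  ]
nl s [ 0.4707 -0.263   0.09  ]
far-y [ 0.486  -0.3429  0.1679] 0.002671326272942691
near-y [ 0.4307 -0.3354  0.1662] 0.002329973983282823
near+y [ 0.4362 -0.2978  0.1699] 0.0021437357052572787
far+y [ 0.491  -0.3101  0.17  ]
far-y [ 0.4865 -0.3434  0.17  ]
near+y [ 0.4354 -0.2969  0.17  ]
near-y [ 0.431  -0.3354  0.17  ]
blue1 [ 0.5017 -0.1901  0.    ]
blue2 [ 0.4353 -0.1109  0.    ]
```

jog_arm:
  steps:
    - [0, 0, 8.5, 0, 0, 0, 255]
    - [0, 0, 8.5, 0, 0, 0, 255]
    - [0, 0, 8.5, 0, 0, 0, 255]
    - [0, 0, 8.5, 0, 0, 0, 255]
    - [0, 0, 8.5, 0, 0, 0, 255]
    - [0, 0, 8.5, 0, 0, 0, 255]
    - [0, 0, 8.5, 0, 0, 0, 255]
    - [0, 0, 8.5, 0, 0, 0, 255]

```text
time_s: 1.2
tool_pos: [0.25, 0.5728, 0.2313]
tcp_rot: [[0.034, 0.999, -0.0], [0.999, -0.034, 0.0], [0.0, -0.0, -1.0]]
force: [0.4, -0.2, -0.8]
width: -0.0004
```

```bash
cat >> h.py <<'E'
def to(P,yawdeg):
    """print tool-frame turn and shift to reach P with tool down, tool y at yaw angle"""
    from scipy.spatial.transform import Rotation as Ro
    s=robot.sense();a=np.radians(yawdeg);y=np.array([np.cos(a),np.sin(a),0]);z=np.array([0,0,-1.]);x=np.cross(y,z)
    R=s['tcp_rot'];G=np.stack([x,y,z],1)
    np.set_printoptions(precision=4,suppress=True)
    print('t',s['time_s'],'pos',s['tool_pos'],'yaw',np.degrees(np.arctan2(R[1,1],R[0,1])),'F',s['force'],'w',round(s['width'],4))
    print(' turn',Ro.from_matrix(R.T@G).as_rotvec(degrees=True),'shift(now axes)',R.T@(np.array(P)-s['tool_pos']),'shift(goal axes)',G.T@(np.array(P)-s['tool_pos']))
def spt(l,d=0): # drawer
    pass
E
python3 -c "
from h import *
to([.44,-.015,.15],-2.6);print(robot.sense()['q'])"
```

```text
t 1.2 pos [0.25   0.5728 0.2313] yaw -1.9317587089124193 F [ 0.3551 -0.2313 -0.7511] w -0.0004
 turn [-0.0093 -0.0113  0.6682] shift(now axes) [-0.5811  0.2097  0.0812] shift(goal axes) [-0.5786  0.2165  0.0813]
[-1.3169  0.6912  0.1527  1.5766 -0.1261  0.8833 -1.1524]
```

jog_arm:
  steps:
    - [0, 0, 0.7, 0, 0.03, 0, 255]
    - [0, 0, 0, -0.03, 0.03, 0, 255]
    - [0, 0, 0, -0.04, 0.02, 0, 255]
    - [0, 0, 0, -0.04, 0.02, 0, 255]
    - [0, 0, 0, -0.04, 0.02, 0, 255]
    - [0, 0, 0, -0.04, 0.02, 0, 255]
    - [0, 0, 0, -0.04, 0.01, 0, 255]
    - [0, 0, 0, -0.04, 0.01, 0, 255]

```text
time_s: 2.0
tool_pos: [0.3998, 0.2953, 0.2315]
tcp_rot: [[0.04, 0.999, 0.001], [0.999, -0.04, 0.0], [0.0, 0.001, -1.0]]
force: [-0.1, 0.3, -0.4]
width: 0.0001
```

```bash
python3 -c "
from h import *
to([.44,-.015,.15],-2.6);print(robot.sense()['q'])"
```

```text
t 2.0 pos [0.3998 0.2953 0.2315] yaw -2.3142289400725256 F [-0.1061  0.2606 -0.402 ] w 0.0001
 turn [ 0.0373 -0.0251  0.2858] shift(now axes) [-0.3085  0.0526  0.0814] shift(goal axes) [-0.3082  0.0542  0.0815]
[-0.7989  0.5249  0.1083  1.9542 -0.0876  0.6661 -0.6766]
```

jog_arm:
  steps:
    - [0, 0, 0.3, -0.04, 0.007, 0, 255]
    - [0, 0, 0, -0.04, 0.007, 0, 255]
    - [0, 0, 0, -0.04, 0.007, 0, 255]
    - [0, 0, 0, -0.04, 0.007, 0, 255]
    - [0, 0, 0, -0.04, 0.007, 0, 255]
    - [0, 0, 0, -0.04, 0.006, 0.02, 255]
    - [0, 0, 0, -0.04, 0.007, 0.03, 255]
    - [0, 0, 0, -0.028, 0.006, 0.03, 255]

```text
time_s: 2.8
tool_pos: [0.4402, -0.0154, 0.1513]
tcp_rot: [[0.048, 0.999, 0.003], [0.999, -0.048, -0.001], [-0.0, 0.003, -1.0]]
force: [0.1, -0.2, -0.6]
width: 0.0002
```

```bash
python3 -c "
from h import *
s=grab('scene','s4.png');c=grab('top','t4.png');to([.45,-.015,.048],-2.6);crop(s,'s4c.png',280,180,440,300,5)
for n,p in [('tcp',robot.sense()['tool_pos'])]: print(proj(s,p),proj(c,p))"
```

```text
t 2.9 pos [ 0.438  -0.0174  0.1491] yaw -3.049720783330508 F [-1.8079  0.2695  0.0859] w -0.0002
 turn [-0.2799  0.1524 -0.4493] shift(now axes) [0.0033 0.0124 0.101 ] shift(goal axes) [0.003  0.0119 0.1011]
[[371.2046 227.8341]] [[300.5226 276.3301]]
```

View pics/s4c.png

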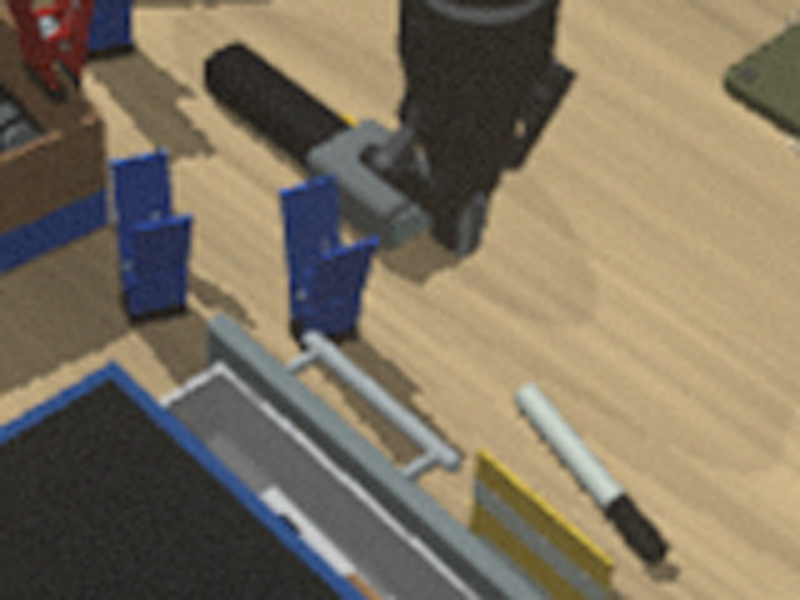

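View pics/t4.png

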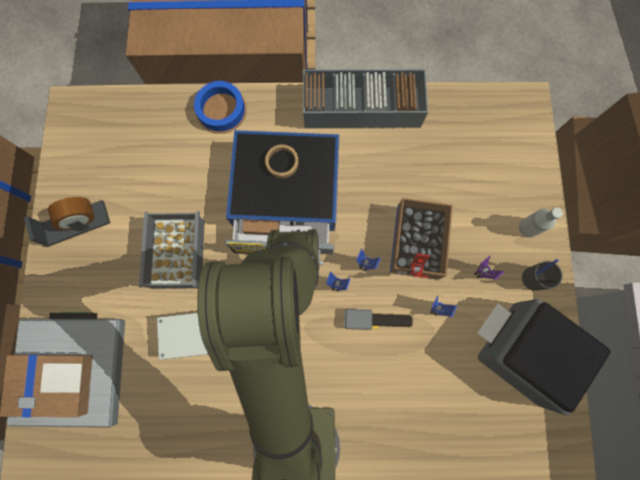

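jog_arm:
  steps:
    - [0, 0, 0, 0.002, 0.005, 0.03, 255]
    - [0, 0, 0, 0.001, 0.005, 0.03, 255]
    - [0, 0, 0, 0, 0, 0.03, 255]
    - [0, 0, 0, 0, 0, 0.012, 255]
    - [0, 0, 0, 0, 0, 0, 255]

```text
time_s: 3.4
tool_pos: [0.4489, -0.0095, 0.0488]
tcp_rot: [[0.044, 0.999, -0.002], [0.999, -0.044, 0.0], [0.0, -0.002, -1.0]]
force: [-0.1, -0.6, 0.8]
width: -0.0
```

```bash
python3 -c "
from h import *
to([.47,-.015,.048],-2.6)"
```

```text
t 3.4 pos [ 0.4489 -0.0095  0.0488] yaw -2.5337694006868094 F [-0.0801 -0.5641  0.7754] w -0.0
 turn [-0.1316 -0.0139  0.0662] shift(now axes) [-0.0046  0.0213  0.0008] shift(goal axes) [-0.0045  0.0213  0.0008]
```

jog_arm:
  steps:
    - [0, 0, 0, -0.003, 0.01, 0, 255]
    - [0, 0, 0, -0.003, 0.01, 0, 255]
    - [0, 0, 0, 0, 0.01, 0, 255]
    - [0, 0, 0, 0, 0.01, 0, 255]
    - [0, 0, 0, 0, 0.01, 0, 255]

```text
time_s: 3.9
tool_pos: [0.5004, -0.0187, 0.0501]
tcp_rot: [[0.046, 0.999, 0.001], [0.999, -0.046, -0.0], [-0.0, 0.001, -1.0]]
force: [-0.8, 0.1, 0.6]
width: 0.0002
```

```bash
python3 -c "
from h import *
c=grab('top','t5.png');s=grab('scene','s5.png');to([.47,-.015,.048],-2.6);crop(s,'s5c.png',280,180,440,300,5)"
```

```text
t 4.0 pos [ 0.5021 -0.0184  0.0499] yaw -2.6001403292917717 F [0.5773 0.256  0.0581] w 0.0002
 turn [ 0.244  -0.026  -0.0001] shift(now axes) [ 0.0019 -0.0322  0.0018] shift(goal axes) [ 0.0019 -0.0322  0.0019]
```

View pics/s5c.png

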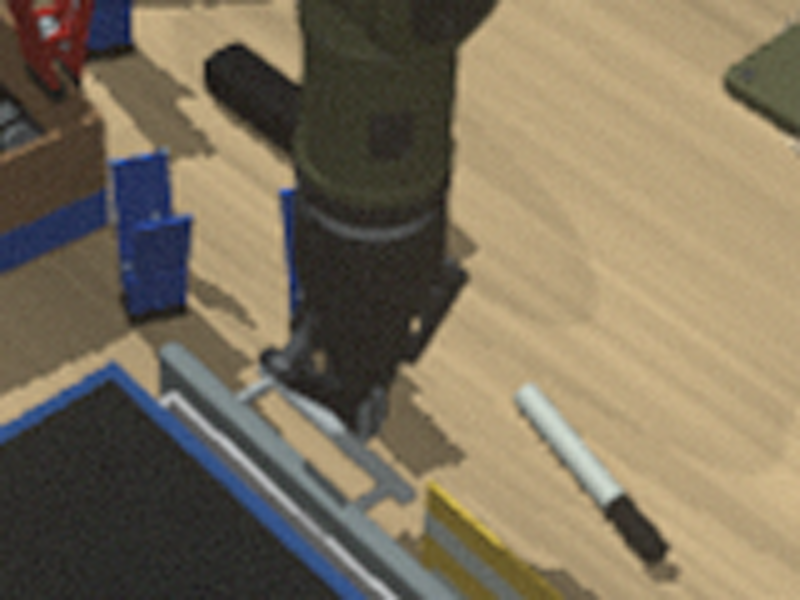

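jog_arm:
  steps:
    - [0, 0, 0, 0, 0.006, 0, 255]
    - [0, 0, 0, 0, 0.006, 0, 255]
    - [0, 0, 0, 0, 0.005, 0, 255]

```text
time_s: 4.3
tool_pos: [0.5163, -0.0191, 0.0495]
tcp_rot: [[0.045, 0.999, -0.001], [0.999, -0.045, 0.0], [0.0, -0.001, -1.0]]
force: [-0.8, -0.4, 0.8]
width: -0.0002
```

```bash
python3 -c "
from h import *
s=grab('scene','s6.png');to([.47,-.015,.048],-2.6);crop(s,'s6c.png',280,180,440,300,5)"
```

```text
t 4.35 pos [ 0.5175 -0.0192  0.0495] yaw -2.591426553518346 F [ 0.2344  0.6334 -0.7282] w 0.0001
 turn [ 0.0648 -0.0106  0.0086] shift(now axes) [ 0.002  -0.0476  0.0015] shift(goal axes) [ 0.002  -0.0476  0.0015]
```

View pics/s6c.png

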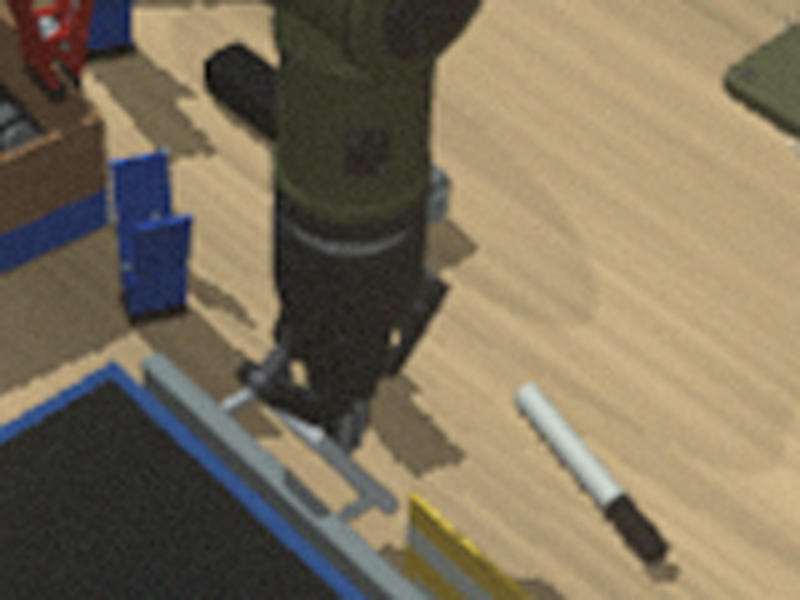

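jog_arm:
  steps:
    - [0, 0, 0, 0, 0.005, 0, 255]
    - [0, 0, 0, 0, 0.005, 0, 255]
    - [0, 0, 0, 0, 0.004, 0, 255]

```text
time_s: 4.65
tool_pos: [0.5198, -0.0194, 0.0491]
tcp_rot: [[0.045, 0.999, -0.021], [0.999, -0.045, 0.0], [-0.001, -0.021, -1.0]]
force: [-14.9, 1.8, 9.9]
width: 0.0001
```

jog_arm:
  steps:
    - [0, 0, 0, 0, 0.004, 0, 255]
    - [0, 0, 0, 0, 0.004, 0, 255]

```text
time_s: 4.85
tool_pos: [0.5302, -0.0199, 0.049]
tcp_rot: [[0.045, 0.999, -0.016], [0.999, -0.045, 0.0], [-0.0, -0.016, -1.0]]
force: [-18.3, 2.0, 14.8]
width: 0.0001
```

```bash
python3 -c "
from h import *
s=grab('scene','s7.png');to([.47,-.015,.048],-2.6);crop(s,'s7c.png',280,180,440,300,5);print(robot.sense()['ft_torque'])"
```

```text
t 4.9 pos [ 0.5301 -0.02    0.049 ] yaw -2.576818624810774 F [-13.0883   1.9084   9.5796] w -0.0005
 turn [-0.967   0.0271  0.0234] shift(now axes) [ 0.0022 -0.0603  0.002 ] shift(goal axes) [ 0.0022 -0.0603  0.001 ]
[ 0.2342  2.5891 -0.0024]
```

View pics/s7c.png

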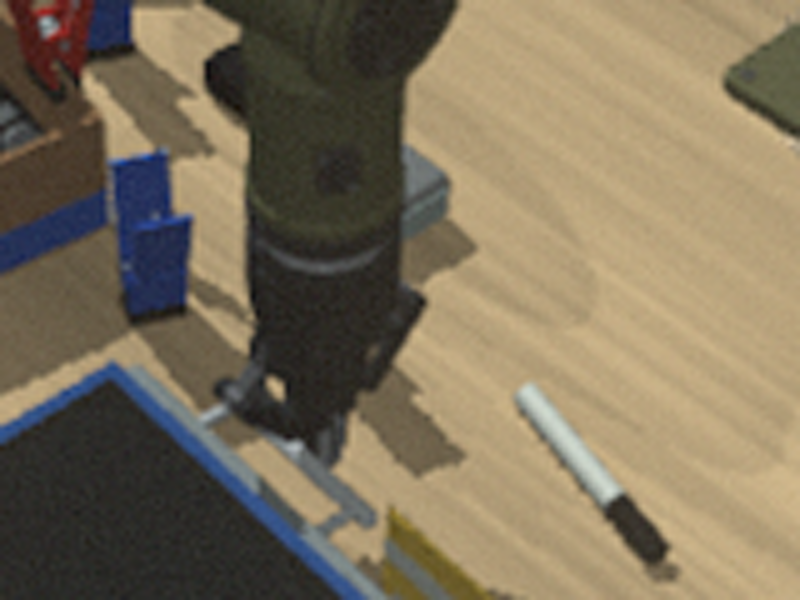

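jog_arm:
  steps:
    - [0, 0, 0, 0, 0.003, 0, 255]
    - [0, 0, 0, 0, 0, 0, 255]

```text
time_s: 5.1
tool_pos: [0.5301, -0.02, 0.0489]
tcp_rot: [[0.045, 0.999, -0.022], [0.999, -0.045, 0.0], [-0.001, -0.022, -1.0]]
force: [-17.8, 1.7, 14.6]
width: -0.0001
```

```bash
python3 -c "
from h import *
c=grab('top','t8.png');s=grab('scene');to([.47,-.015,.048],-2.6);crop(s,'s8c.png',280,180,440,300,5);print(robot.sense()['ft_torque'])"
```

```text
t 5.2 pos [ 0.5301 -0.0199  0.0489] yaw -2.5637879011300324 F [-18.8217   0.7376  14.7734] w 0.0001
 turn [-1.2422  0.0336  0.0366] shift(now axes) [ 0.0022 -0.0602  0.0022] shift(goal axes) [ 0.0022 -0.0603  0.0009]
[ 0.309   3.4699 -0.0201]
```

View pics/s8c.png

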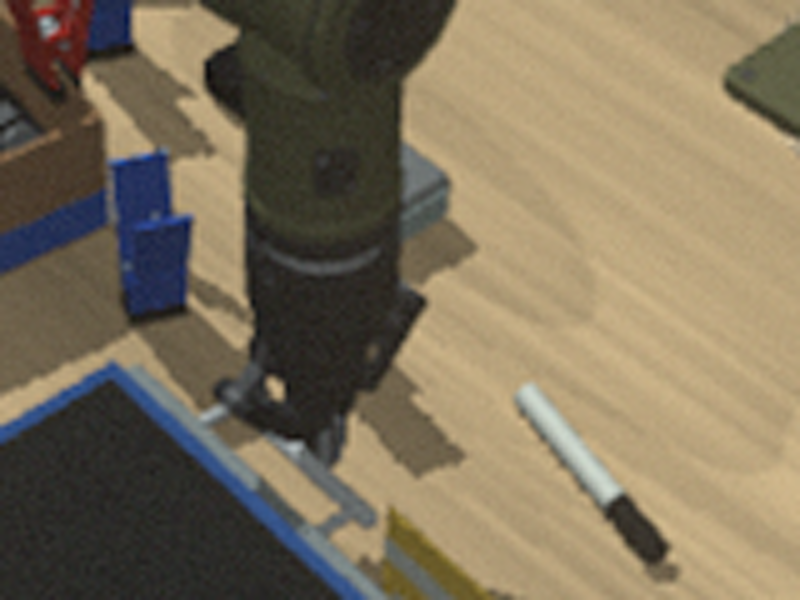

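jog_arm:
  steps:
    - [0, 0, 0, 0, -0.015, 0, 255]
    - [0, 0, 0, 0, -0.025, 0, 255]
    - [0, 0, 0, 0, -0.03, 0, 255]
    - [0, 0, 0, 0, -0.02, -0.02, 255]
    - [0, 0, 0, 0, -0.02, -0.04, 255]
    - [0, 0, 0, 0, 0, -0.045, 255]
    - [0, 0, 0, 0, 0, -0.045, 255]
    - [0, 0, 0, 0, 0, -0.045, 255]

```text
time_s: 6.0
tool_pos: [0.4316, -0.0154, 0.2467]
tcp_rot: [[0.045, 0.999, 0.002], [0.999, -0.045, 0.0], [0.0, 0.002, -1.0]]
force: [0.3, -0.3, -0.2]
width: 0.0
```

```bash
python3 -c "
from h import *
c=grab('top','t9.png');s=grab('scene','s9.png');to([.463,-.3215,.25],-8.3);crop(s,'s9c.png',290,220,420,320,6);crop(c,'t9c.png',220,190,350,290,6)"
```

```text
t 6.1 pos [ 0.4355 -0.0154  0.2498] yaw -2.6162194962366527 F [ 1.2456  0.4103 -0.3504] w -0.0003
 turn [ 0.7481 -0.1146  5.6842] shift(now axes) [-0.3045  0.0414 -0.0001] shift(goal axes) [-0.2989  0.0714 -0.0002]
```

View pics/s9c.png

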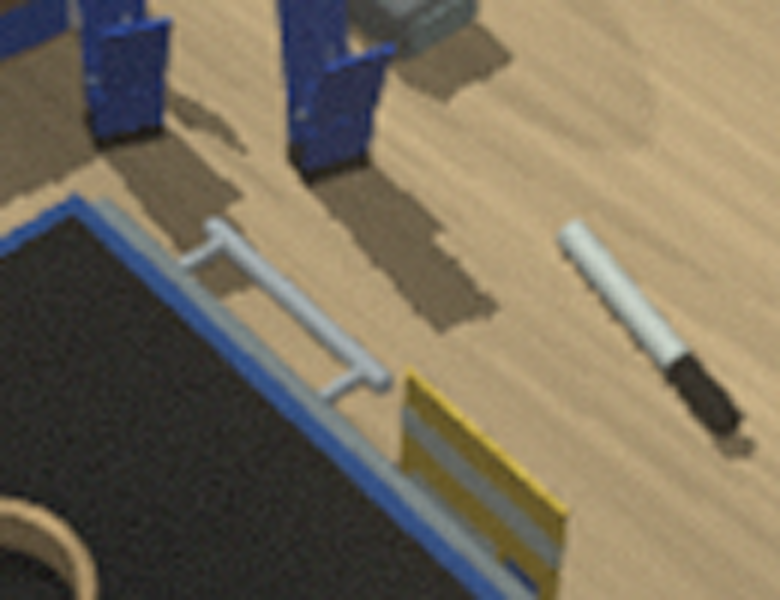

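View pics/t9c.png

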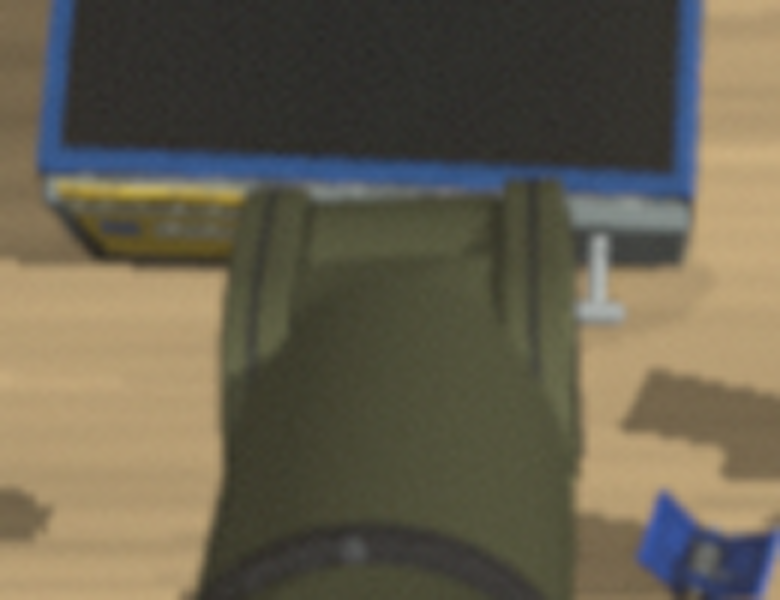

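jog_arm:
  steps:
    - [0, 0, 5.6, 0, 0, 0, 0]
    - [0, 0, 0, -0.04, 0, 0, 0]
    - [0, 0, 0, -0.045, 0.005, 0, 0]
    - [0, 0, 0, -0.045, 0.01, 0, 0]
    - [0, 0, 0, -0.045, 0.01, 0, 0]
    - [0, 0, 0, -0.045, 0.016, 0, 0]
    - [0, 0, 0, -0.045, 0.016, 0, 0]
    - [0, 0, 0, -0.034, 0.014, 0, 0]

```text
time_s: 6.9
tool_pos: [0.4587, -0.3252, 0.244]
tcp_rot: [[0.145, 0.989, 0.0], [0.989, -0.145, -0.001], [-0.001, 0.0, -1.0]]
force: [0.4, 0.5, 1.4]
width: 0.0855
```

jog_arm:
  steps:
    - [0, 0, 0, 0, 0, 0, 0]
    - [0, 0, 0, 0, 0, 0, 0]

```text
time_s: 7.1
tool_pos: [0.4586, -0.3217, 0.2436]
tcp_rot: [[0.144, 0.99, -0.001], [0.99, -0.144, 0.001], [0.001, -0.001, -1.0]]
force: [-0.1, 0.2, 0.2]
width: 0.0858
```

```bash
python3 -c "
from h import *
c=grab('top','t10.png');s=grab('scene','s10.png');to([.463,-.3215,.20],-8.3);crop(s,'s10c.png',210,120,330,220,6);crop(c,'t10c.png',220,190,350,290,6);print(robot.sense()['q'])"
```

```text
t 7.2 pos [ 0.4589 -0.3197  0.244 ] yaw -8.08835519442293 F [ 0.7743  0.6882 -1.0094] w 0.0854
 turn [-0.0663 -0.0971  0.2116] shift(now axes) [-0.0013  0.0044  0.044 ] shift(goal axes) [-0.0012  0.0043  0.044 ]
[ 0.4965  0.5841  0.0499  1.7584 -0.0399  0.8019  0.4248]
```

View pics/s10c.png

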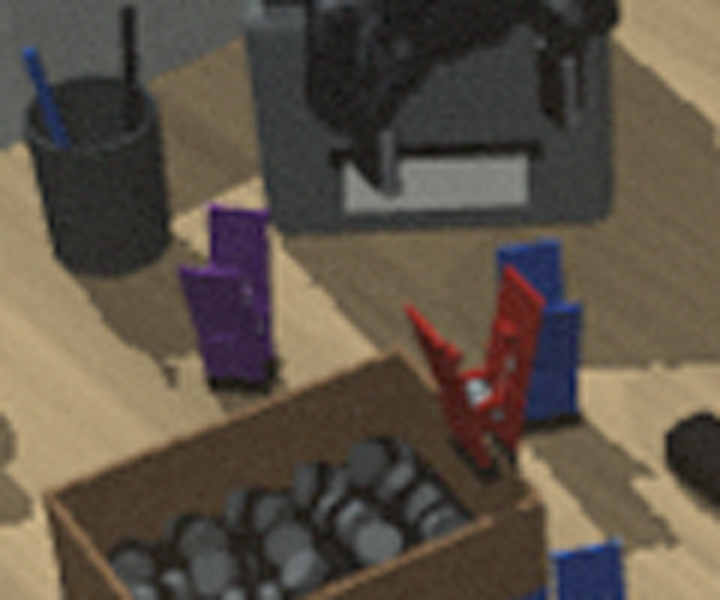

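View pics/t10.png

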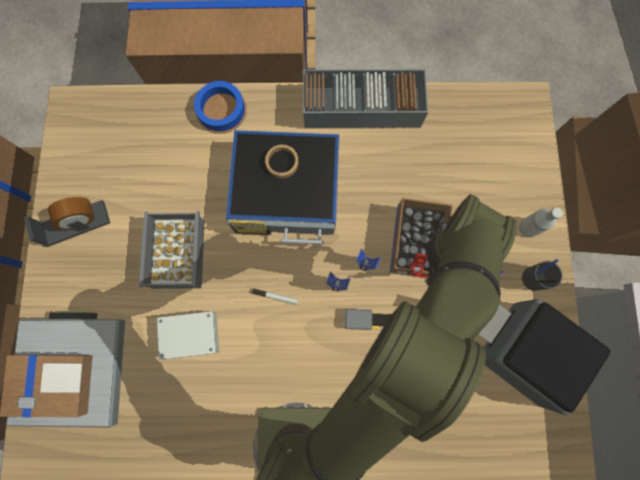

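View pics/t10c.png

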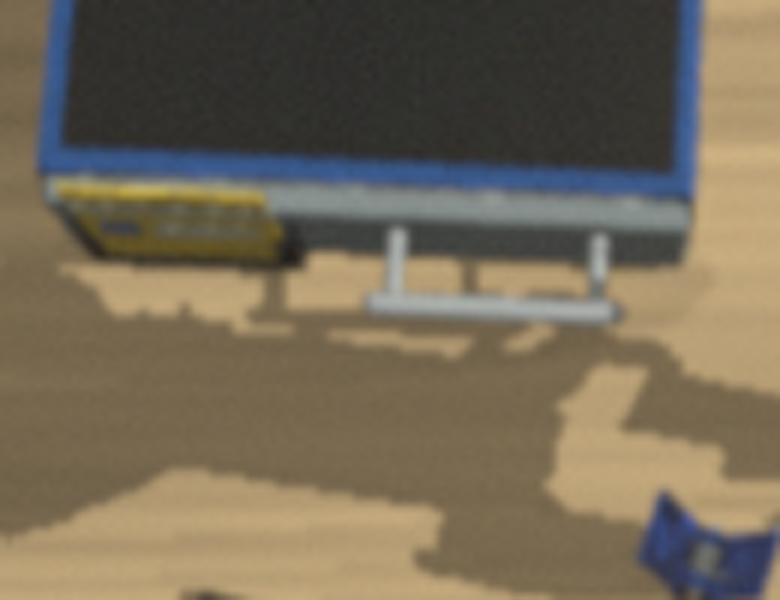

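jog_arm:
  steps:
    - [0, 0, 0.2, -0.001, 0.004, 0.02, 0]
    - [0, 0, 0, 0, 0, 0.03, 0]
    - [0, 0, 0, 0, 0, 0.03, 0]
    - [0, 0, 0, 0, 0, 0, 0]
    - [0, 0, 0, 0, 0, 0, 0]

```text
time_s: 7.7
tool_pos: [0.463, -0.3218, 0.1649]
tcp_rot: [[0.144, 0.99, -0.001], [0.99, -0.144, 0.001], [0.001, -0.001, -1.0]]
force: [-0.6, -0.3, 0.0]
width: 0.0856
```

```bash
python3 -c "
from h import *
s=grab('scene','s11.png');to([.463,-.3215,.138],-8.3);crop(s,'s11c.png',230,120,330,220,6)
c=grab('top')
k=6;T=lambda p,o:(o[0]+p[0]/k,o[1]+p[1]/k)
a=T((52,184),(220,190));b=T((265,194),(220,190));d=T((567,515),(290,220));e=T((408,370),(290,220))
print(tri(c,a,s,d),tri(c,b,s,e));print(onz(c,*a,.145),onz(c,*b,.145));print(onz(s,*d,.145),onz(s,*e,.145))
h1=T((368,302),(220,190));h2=T((620,312),(220,190));g1=T((385,378),(290,220));g2=T((213,228),(290,220))
print(tri(c,h1,s,g1),tri(c,h2,s,g2))
"
```

```text
t 7.75 pos [ 0.4636 -0.3226  0.1657] yaw -8.323068017293888 F [0.4525 0.1553 1.3434] w 0.0854
 turn [ 0.0878  0.0157 -0.0231] shift(now axes) [ 0.001  -0.0008  0.0277] shift(goal axes) [ 0.001  -0.0007  0.0277]
(array([0.5871, 0.172 , 0.1401]), np.float64(0.0007985698577158122)) (array([0.5818, 0.0797, 0.138 ]), np.float64(0.0016338129762060263))
[0.5856 0.1713 0.145 ] [0.5806 0.0782 0.145 ]
[0.5902 0.1738 0.145 ] [0.5855 0.0841 0.145 ]
(array([0.549 , 0.0389, 0.0676]), np.float64(0.001087598000491616)) (array([ 0.544 , -0.0764,  0.0631]), np.float64(0.0007545999322976984))
```

View pics/s11c.png

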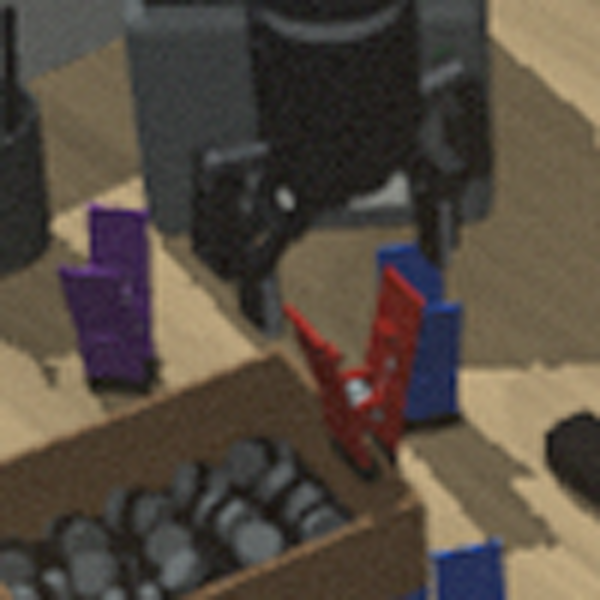

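jog_arm:
  steps:
    - [0, 0, 0, 0.001, -0.0025, 0.014, 0]
    - [0, 0, 0, 0, 0, 0.014, 0]
    - [0, 0, 0, 0, 0, 0, 40]
    - [0, 0, 0, 0, 0, 0, 75]
    - [0, 0, 0, 0, 0, 0, 75]
    - [0, 0, 0, 0, 0, 0, 75]
  newtons: 25

```text
time_s: 8.4
tool_pos: [0.4616, -0.3221, 0.1377]
tcp_rot: [[0.146, 0.989, 0.003], [0.989, -0.146, -0.001], [-0.001, 0.003, -1.0]]
force: [0.3, -0.1, 0.9]
width: 0.0602
```

```bash
python3 -c "
from h import *
s=grab('scene','s12.png');to([.461,-.3215,.138],-8.3);crop(s,'s12c.png',240,130,320,210,7.5)
"
```

```text
t 8.45 pos [ 0.4614 -0.3221  0.1375] yaw -8.383840075795437 F [ 1.1445 -0.2293  1.0129] w 0.0604
 turn [ 0.1433  0.0479 -0.0839] shift(now axes) [ 0.0005 -0.0005 -0.0005] shift(goal axes) [ 0.0005 -0.0005 -0.0005]
```

View pics/s12c.png

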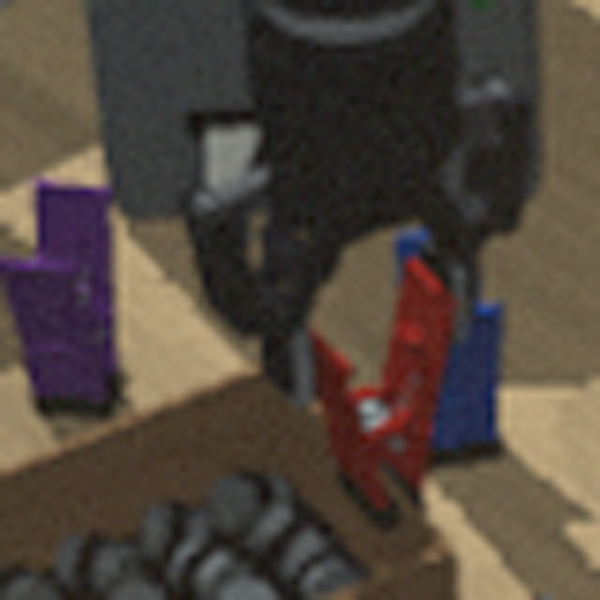

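jog_arm:
  steps:
    - [0, 0, 0, 0, 0, 0, 95]
    - [0, 0, 0, 0, 0, 0, 95]

```text
time_s: 8.65
tool_pos: [0.4604, -0.3217, 0.1366]
tcp_rot: [[0.146, 0.989, 0.0], [0.989, -0.146, -0.0], [0.0, 0.0, -1.0]]
force: [0.7, -1.2, -0.5]
width: 0.0538
```

jog_arm:
  steps:
    - [0, 0, 0, 0, 0, 0, 105]
    - [0, 0, 0, 0, 0, 0, 105]

```text
time_s: 8.85
tool_pos: [0.46, -0.3215, 0.1363]
tcp_rot: [[0.146, 0.989, -0.001], [0.989, -0.146, 0.0], [0.0, -0.001, -1.0]]
force: [-0.0, -0.3, 0.1]
width: 0.0501
```

jog_arm:
  steps:
    - [0, 0, 0, 0, 0, 0, 115]
    - [0, 0, 0, 0, 0, 0, 115]
    - [0, 0, 0, 0, 0, 0, 115]

```text
time_s: 9.15
tool_pos: [0.4604, -0.3216, 0.1365]
tcp_rot: [[0.146, 0.989, -0.0], [0.989, -0.146, 0.0], [0.0, -0.0, -1.0]]
force: [-0.0, -1.0, -0.0]
width: 0.0471
```

jog_arm:
  steps:
    - [0, 0, 0, 0, 0, 0, 130]
    - [0, 0, 0, 0, 0, 0, 150]
    - [0, 0, 0, 0, 0, 0, 170]
    - [0, 0, 0, 0, 0, 0, 190]
    - [0, 0, 0, 0, 0, 0, 220]
    - [0, 0, 0, 0, 0, 0, 220]
  newtons: 50

```text
time_s: 9.75
tool_pos: [0.4604, -0.3216, 0.1365]
tcp_rot: [[0.146, 0.989, -0.0], [0.989, -0.146, 0.0], [0.0, -0.0, -1.0]]
force: [-0.5, 1.1, -0.1]
width: 0.0225
```

jog_arm:
  steps:
    - [0, 0, 0, 0, 0, 0, 255]
    - [0, 0, 0, 0, 0, 0, 255]

```text
time_s: 9.95
tool_pos: [0.4604, -0.3216, 0.1366]
tcp_rot: [[0.146, 0.989, 0.0], [0.989, -0.146, 0.0], [0.0, 0.0, -1.0]]
force: [0.4, -0.2, -0.9]
width: 0.0228
```

```bash
python3 -c "
from h import *
s=grab('scene','s13.png');to([.461,-.3215,.138],-8.3);crop(s,'s13c.png',240,130,320,210,7.5)
"
```

```text
t 10.0 pos [ 0.4604 -0.3217  0.1365] yaw -8.394302376243433 F [-0.5333  0.0532 -0.3776] w 0.0226
 turn [-0.0007 -0.0045 -0.0943] shift(now axes) [ 0.0002  0.0006 -0.0015] shift(goal axes) [ 0.0002  0.0006 -0.0015]
```

View pics/s13c.png

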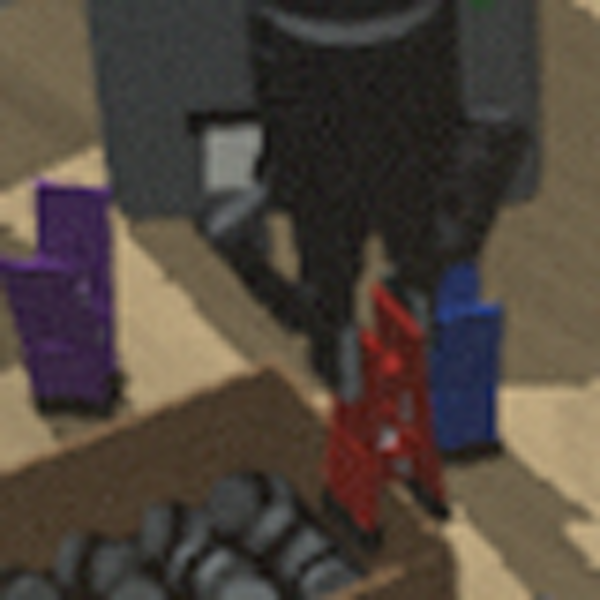

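jog_arm:
  steps:
    - [0, 0, 0, 0, 0, -0.01, 255]
    - [0, 0, 0, 0, 0, -0.02, 255]
    - [0, 0, 0, 0, 0, -0.03, 255]
    - [0, 0, 0, 0, 0, -0.04, 255]
    - [0, 0, 0, 0, 0, -0.04, 255]
    - [0, 0, 0, 0, 0, 0, 255]

```text
time_s: 10.6
tool_pos: [0.4633, -0.3239, 0.2828]
tcp_rot: [[0.147, 0.989, 0.011], [0.989, -0.146, -0.007], [-0.005, 0.011, -1.0]]
force: [1.3, 0.2, -0.8]
width: 0.0226
```

```bash
python3 -c "
from h import *
s=grab('scene','s14.png');c=grab('top','t14.png');to([.585,.126,.27],-2.7);crop(s,'s14c.png',220,80,340,200,6);print(robot.sense()['q'])
"
```

```text
t 10.7 pos [ 0.4607 -0.3218  0.2779] yaw -8.395438133378246 F [ 0.188   0.1829 -0.904 ] w 0.0224
 turn [ 0.1321  0.054  -5.6955] shift(now axes) [0.4612 0.0576 0.0076] shift(goal axes) [0.4532 0.1031 0.0079]
[ 0.4924  0.5454  0.0582  1.7111 -0.0392  0.8838  0.4204]
```

View pics/s14c.png

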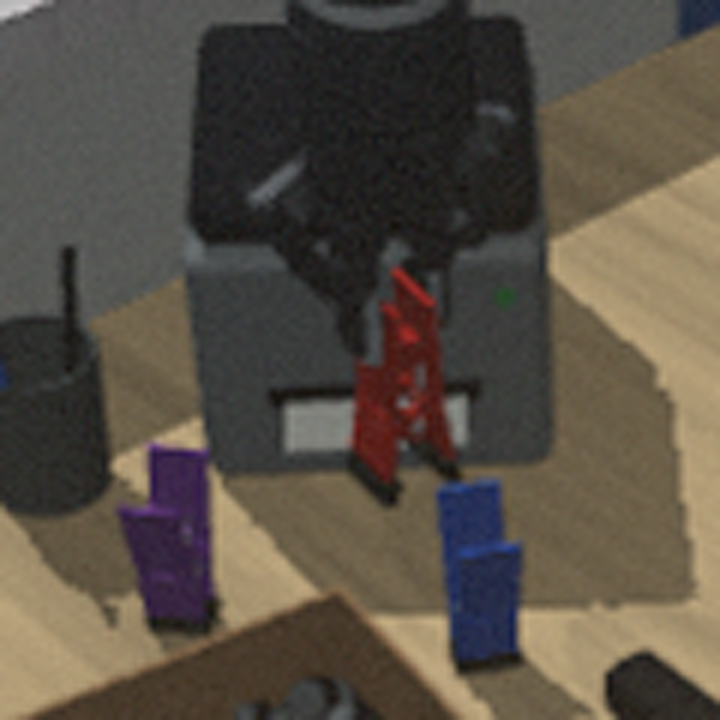

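jog_arm:
  steps:
    - [0, 0, -3, 0, 0, 0, 255]
    - [0, 0, -2.7, 0, 0, 0, 255]
    - [0, 0, 0, 0.02, 0, 0, 255]
    - [0, 0, 0, 0.03, 0.005, 0, 255]
    - [0, 0, 0, 0.04, 0.01, 0, 255]
    - [0, 0, 0, 0.04, 0.01, 0, 255]
    - [0, 0, 0, 0.04, 0.01, 0, 255]
    - [0, 0, 0, 0.04, 0.01, 0, 255]

```text
time_s: 11.5
tool_pos: [0.5143, -0.1122, 0.2751]
tcp_rot: [[0.047, 0.999, -0.003], [0.999, -0.047, 0.001], [0.0, -0.003, -1.0]]
force: [0.4, -0.7, -0.8]
width: 0.0224
```

jog_arm:
  steps:
    - [0, 0, 0, 0.04, 0.01, 0, 255]
    - [0, 0, 0, 0.04, 0.01, 0, 255]
    - [0, 0, 0, 0.04, 0.01, 0, 255]
    - [0, 0, 0, 0.04, 0.01, 0, 255]
    - [0, 0, 0, 0.04, 0.01, 0, 255]
    - [0, 0, 0, 0.025, 0.005, 0, 255]
    - [0, 0, 0, 0.015, 0.003, 0, 255]
    - [0, 0, 0, 0, 0, 0, 255]

```text
time_s: 12.3
tool_pos: [0.5837, 0.1253, 0.2752]
tcp_rot: [[0.043, 0.999, -0.002], [0.999, -0.043, 0.001], [0.001, -0.002, -1.0]]
force: [-1.0, -0.2, -1.1]
width: 0.0224
```

```bash
python3 -c "
from h import *
s=grab('scene','s15.png');c=grab('top','t15.png');to([.585,.126,.27],-2.7);crop(s,'s15c.png',310,170,430,320,5);crop(c,'t15c.png',200,180,340,280,5.5)
"
```

```text
t 12.4 pos [0.5838 0.1209 0.2759] yaw -2.7870526574549355 F [-0.0523 -0.9139 -0.4569] w 0.0226
 turn [-0.0973  0.124  -0.0869] shift(now axes) [0.0051 0.0009 0.0059] shift(goal axes) [0.0051 0.0009 0.0059]
```

View pics/s15c.png

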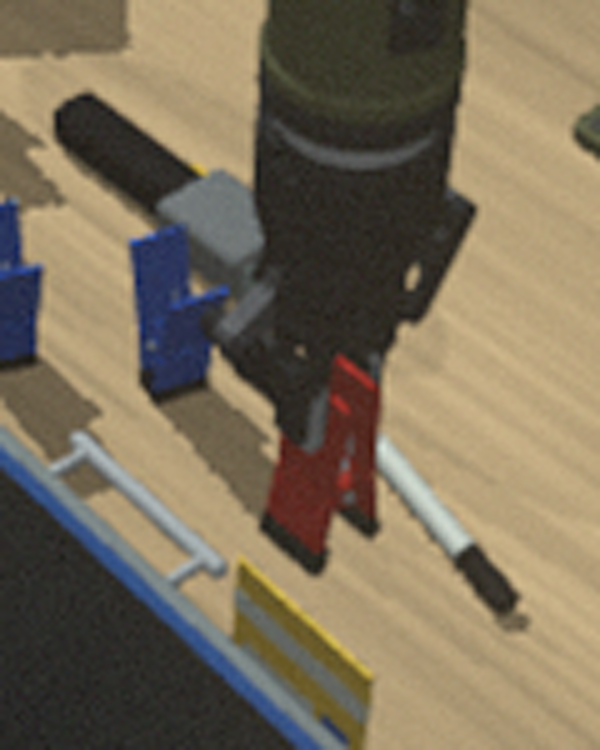

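View pics/t15.png

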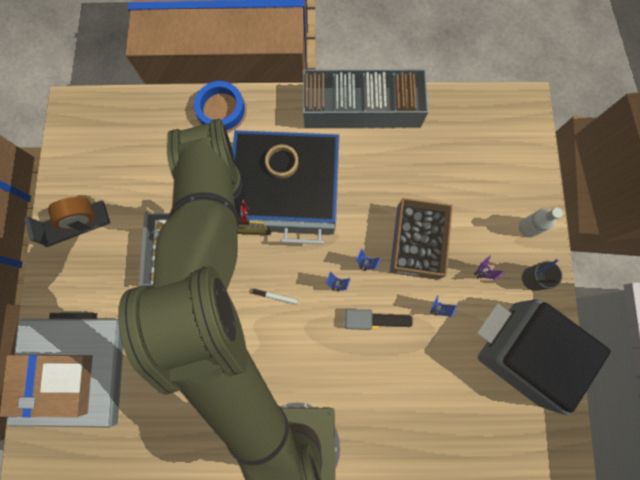

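```bash
python3 -c "
from h import *
np.set_printoptions(precision=4,suppress=True)
s=grab('scene');st=robot.sense();p=st['tool_pos'];R=st['tcp_rot'];print(p)
f=lambda a,b:(310+a/5,170+b/5)
for zt in(.057,.061):
  for n,px in [('far-y',(262,527)),('far+y',(318,572)),('near+y',(372,533))]:
    P=onz(s,*f(*px),p[2]-zt); print(zt,n,P,'tool',R.T@(P-p))
for n,px in [('handle far top -y',(335,355)),('h +y',(378,385))]:
    P=onz(s,*f(*px),p[2]+.036); print(n,P,'tool',R.T@(P-p))
crop(s,'s16c.png',350,220,410,320,8)
"
```

```text
[0.584  0.1202 0.2761]
0.057 far-y [0.6106 0.1185 0.2191] tool [-0.0002  0.0267  0.057 ]
0.057 far+y [0.6104 0.1525 0.2191] tool [0.0337 0.0248 0.0569]
0.057 near+y [0.5774 0.1531 0.2191] tool [ 0.0326 -0.0082  0.0569]
0.061 far-y [0.6081 0.1163 0.2151] tool [-0.0025  0.0243  0.061 ]
0.061 far+y [0.6079 0.1504 0.2151] tool [0.0315 0.0225 0.0609]
0.061 near+y [0.5748 0.151  0.2151] tool [ 0.0305 -0.0107  0.0609]
handle far top -y [0.5807 0.1248 0.3121] tool [ 0.0044 -0.0035 -0.036 ]
h +y [0.5799 0.1484 0.3121] tool [ 0.0279 -0.0055 -0.0361]
```

View pics/s16c.png

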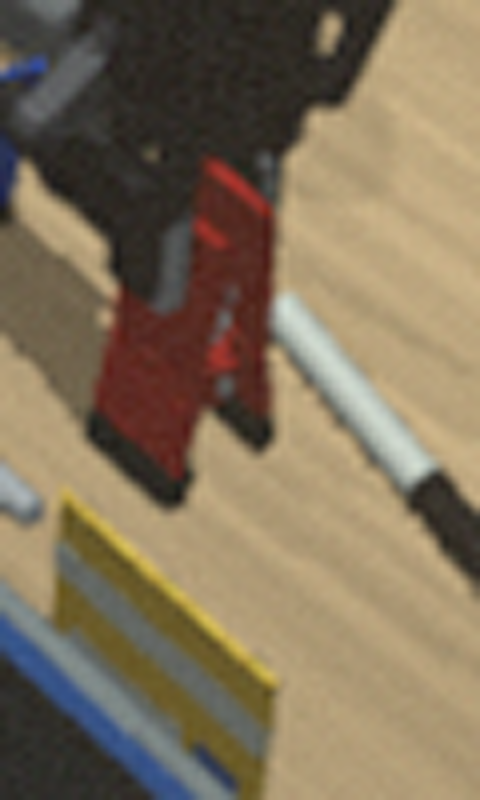

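```bash
python3 -c "
from h import *
np.set_printoptions(precision=4,suppress=True)
s=grab('scene');st=robot.sense();p=st['tool_pos'];R=st['tcp_rot'];print(p)
im=s['color'][220:320,350:410,::-1].copy();im=cv2.resize(im,None,fx=8,fy=8,interpolation=cv2.INTER_CUBIC)
def dot(l,col):
    P=p+R@np.array(l);u,v=proj(s,P)[0];q=(int((u-350+.5)*8),int((v-220+.5)*8));cv2.circle(im,q,4,col,-1);print(l,u,v,q)
dot((0,0,0),(0,255,0))
for x in(-.011,.011):
  dot((x,.0113,-.002),(255,255,0));dot((x,.0113+.0145,-.002),(255,0,255))
for x in(-.018,.018):
  dot((x,.0215,.059),(0,255,255));dot((x,-.0215,.059),(0,128,255))
cv2.imwrite('pics/s17c.png',im)
"
```

```text
[0.5841 0.1201 0.2764]
(0, 0, 0) 373.1102086246192 252.1738446402376 (188, 261)
(-0.011, 0.0113, -0.002) 365.7328322420052 251.06168426079904 (129, 252)
(-0.011, 0.0258, -0.002) 360.64435340240135 254.27734627654755 (89, 278)
(0.011, 0.0113, -0.002) 372.79045715813714 257.06960491159276 (186, 300)
(0.011, 0.0258, -0.002) 367.6870973465857 260.35620017910685 (145, 326)
(-0.018, 0.0215, 0.059) 358.63042368188104 269.9658553753349 (73, 403)
(-0.018, -0.0215, 0.059) 372.9368253684766 260.6921024834589 (187, 329)
(0.018, 0.0215, 0.059) 369.6798455643146 279.807027449662 (161, 482)
(0.018, -0.0215, 0.059) 384.0491139033364 270.21215252305996 (276, 405)
```

View pics/s17c.png

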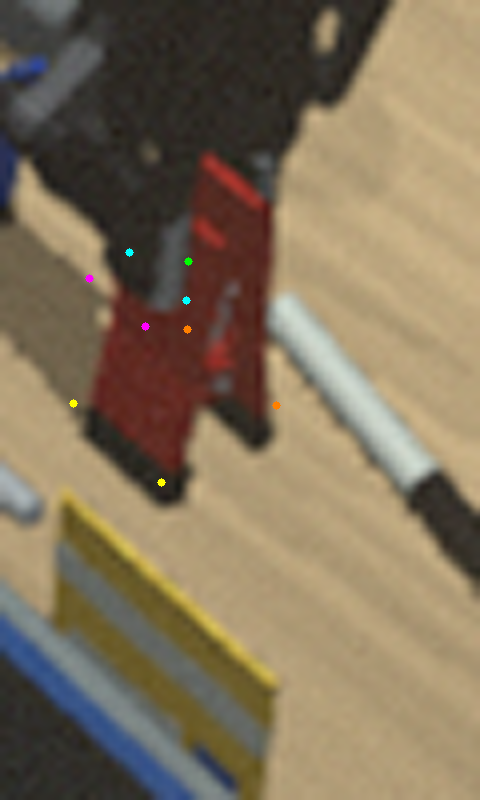

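jog_arm:
  steps:
    - [0, 0, 0, -0.005, 0, 0, 255]
    - [0, 0, 0, 0, 0, 0.02, 255]
    - [0, 0, 0, 0, 0, 0.02, 255]
    - [0, 0, 0, 0, 0, 0.01, 255]
    - [0, 0, 0, 0, 0, 0, 255]
    - [0, 0, 0, 0, 0, 0, 255]

```text
time_s: 13.1
tool_pos: [0.5847, 0.1175, 0.2271]
tcp_rot: [[0.048, 0.999, 0.001], [0.999, -0.048, 0.0], [0.0, 0.001, -1.0]]
force: [0.5, 0.2, -0.6]
width: 0.0223
```

```bash
python3 -c "
from h import *
s=grab('scene','s18.png');c=grab('top','t18.png');to([.585,.12,.22],-2.7);crop(s,'s18c.png',340,220,420,320,8);crop(c,'t18c.png',215,190,285,260,11)
"
```

```text
t 13.2 pos [0.585  0.1179 0.2276] yaw -2.710805060271808 F [ 0.5573  0.1115 -0.6462] w 0.0223
 turn [ 0.1161 -0.0338 -0.0108] shift(now axes) [ 0.0021 -0.0001  0.0076] shift(goal axes) [ 0.0021 -0.0001  0.0076]
```

View pics/s18c.png

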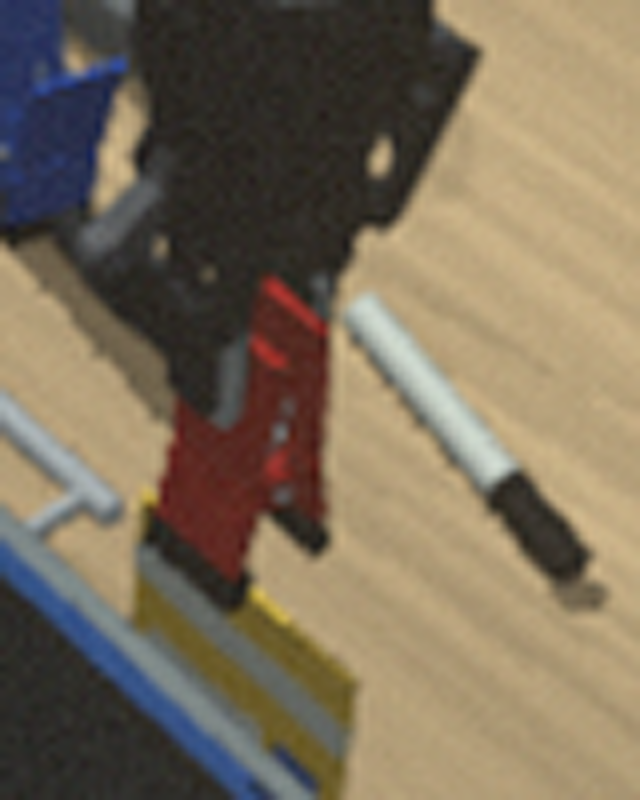

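View pics/t18c.png

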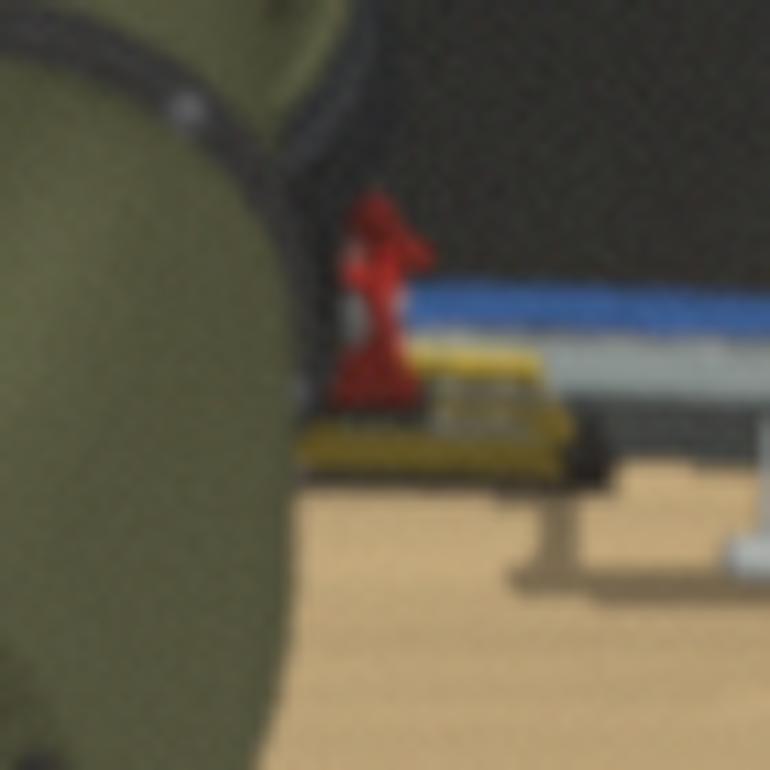

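```bash
cat > m2.py <<'E'
from h import *
np.set_printoptions(precision=4,suppress=True)
c=grab('top');s=grab('scene');st=robot.sense();p=st['tool_pos'];R=st['tcp_rot'];print(p)
a=np.radians(-2.7);xd=np.array([np.cos(a),np.sin(a)]);yd=np.array([-np.sin(a),np.cos(a)])
def D(P): return np.array([xd@P[:2],yd@P[:2]])
f=lambda a,b:(340+a/8,220+b/8); g=lambda a,b:(215+a/11,190+b/11)
z=p[2]
CL=onz(s,*f(355,685),.145);CR=onz(s,*f(148,490),.145);
C=D((CL+CR)/2);print('scene card',D(CL),D(CR),C)
for n,px,dz,off in [('far-y',(143,535),.0586,(.0211,-.018)),('far+y',(240,608),.0586,(.0211,.018)),('near+y',(320,553),.061,(-.0135,.018))]:
    P=D(onz(s,*f(*px),z-dz)); print(n,P,'clip centre-card',P-off-C)
CL=onz(c,228.7,220.7,.145);CR=onz(c,264.2,222.3,.145);C=D((CL+CR)/2);print('top card',C)
P=D(onz(c,*g(425,415),z-.0586));print('top near-y',P,P-np.array((-.0211,-.018))-C)
E
python3 m2.py
```

```text
[0.5848 0.1181 0.2275]
scene card [0.5812 0.2008] [0.5791 0.1114] [0.5802 0.1561]
far-y [0.6049 0.1364] clip centre-card [ 0.0036 -0.0017]
far+y [0.6013 0.1728] clip centre-card [ 0.     -0.0013]
near+y [0.5692 0.1717] clip centre-card [ 0.0026 -0.0025]
top card [0.5766 0.152 ]
top near-y [0.5551 0.1281] [-0.0004 -0.0059]
```

jog_arm:
  steps:
    - [0, 0, 0, 0.003, -0.001, 0, 255]
    - [0, 0, 0, 0, 0, 0.01, 255]
    - [0, 0, 0, 0, 0, 0.01, 255]
    - [0, 0, 0, 0, 0, 0.01, 255]
    - [0, 0, 0, 0, 0, 0, 255]
    - [0, 0, 0, 0, 0, 0, 255]

```text
time_s: 13.9
tool_pos: [0.5831, 0.1209, 0.196]
tcp_rot: [[0.047, 0.999, -0.001], [0.999, -0.047, -0.0], [-0.0, -0.001, -1.0]]
force: [0.2, 0.2, -0.4]
width: 0.0228
```

```bash
python3 -c "
from h import *
s=grab('scene','s19.png');c=grab('top','t19.png');to([.585,.12,.185],-2.7);crop(s,'s19c.png',345,230,405,320,8);crop(c,'t19c.png',215,190,285,260,11)
"
```

```text
t 14.0 pos [0.5837 0.121  0.1967] yaw -2.6997670357648933 F [-0.0336  0.0017 -0.7546] w 0.0225
 turn [ 0.0316 -0.0094  0.0002] shift(now axes) [-0.001   0.0014  0.0117] shift(goal axes) [-0.001   0.0014  0.0117]
```

View pics/s19c.png

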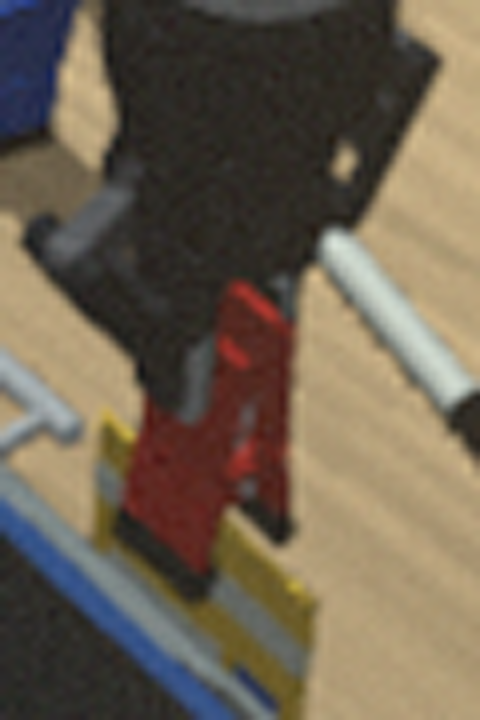

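View pics/t19c.png

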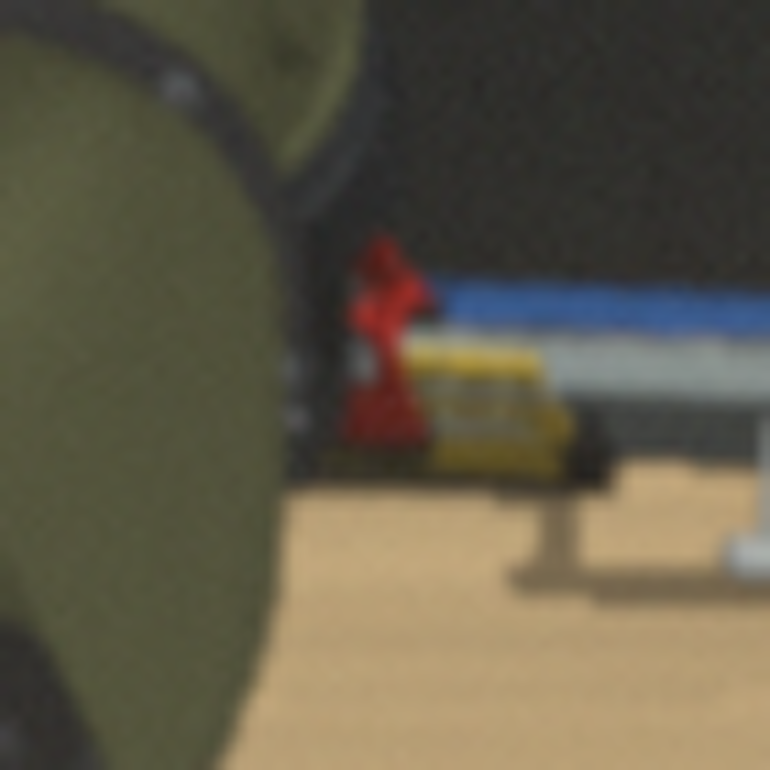

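```bash
sed -e 's/340+a/345+a/; s/220+b/230+b/; s/355,685/315,602/; s/148,490/103,412/; s/143,535/120,520/; s/240,608/210,597/; s/320,553/285,543/; s/425,415/430,448/' m2.py > m3.py; python3 m3.py
```

```text
[0.5837 0.1211 0.197 ]
scene card [0.5805 0.2001] [0.5808 0.1111] [0.5806 0.1556]
far-y [0.5999 0.1402] clip centre-card [-0.0019  0.0026]
far+y [0.5985 0.1767] clip centre-card [-0.0032  0.0032]
near+y [0.5674 0.1752] clip centre-card [0.0003 0.0016]
top card [0.5766 0.152 ]
top near-y [0.5542 0.1312] [-0.0013 -0.0028]
```

jog_arm:
  steps:
    - [0, 0, 0, 0, 0.0015, 0, 255]
    - [0, 0, 0, 0, 0, 0.005, 255]
    - [0, 0, 0, 0, 0, 0.005, 255]
    - [0, 0, 0, 0, 0, 0.003, 255]
    - [0, 0, 0, 0, 0, 0, 255]
    - [0, 0, 0, 0, 0, 0, 255]
    - [0, 0, 0, 0, 0, 0, 255]

```text
time_s: 14.8
tool_pos: [0.585, 0.121, 0.1837]
tcp_rot: [[0.047, 0.999, 0.0], [0.999, -0.047, 0.0], [0.0, 0.0, -1.0]]
force: [0.1, 0.1, -0.4]
width: 0.0225
```

```bash
python3 -c "
from h import *
s=grab('scene','s20.png');c=grab('top','t20.png');to([.585,.12,.182],-2.7);crop(s,'s20c.png',345,230,405,320,8);crop(c,'t20c.png',215,190,285,260,11)
"
```

```text
t 14.9 pos [0.585  0.121  0.1838] yaw -2.6926788661351697 F [ 0.0219 -0.1534 -1.291 ] w 0.0223
 turn [ 0.0214 -0.0105  0.0073] shift(now axes) [-0.001   0.0001  0.0018] shift(goal axes) [-0.001   0.0001  0.0018]
```

View pics/s20c.png

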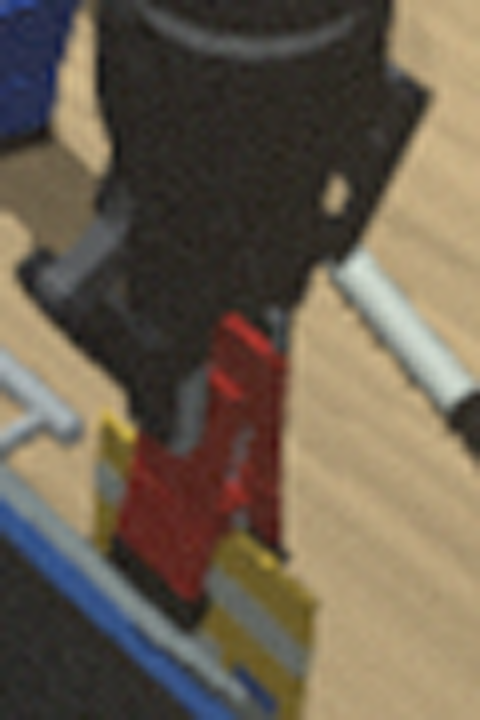

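View pics/t20c.png

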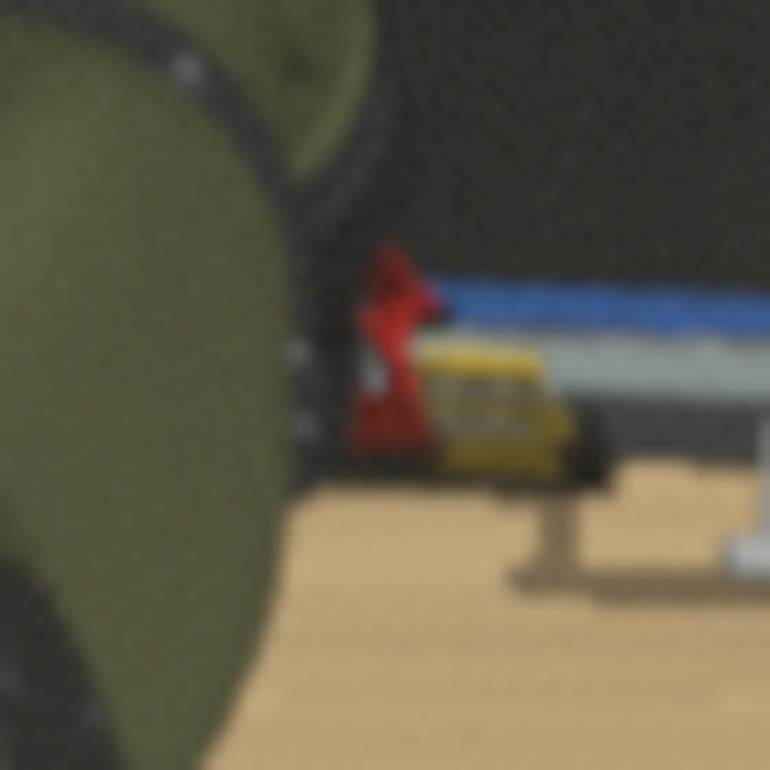

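View pics/s20.png

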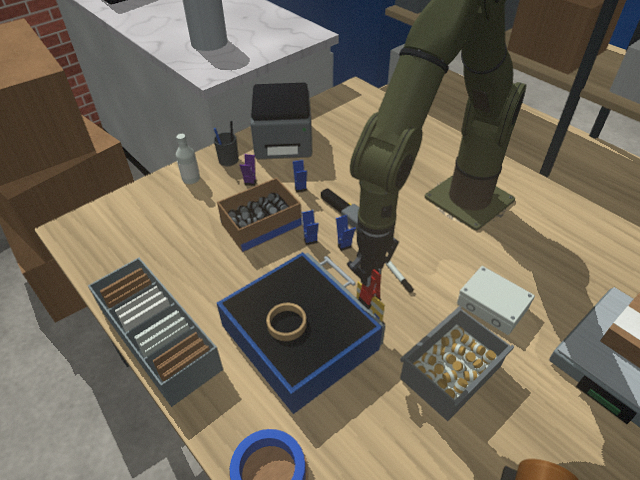

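View pics/t20.png

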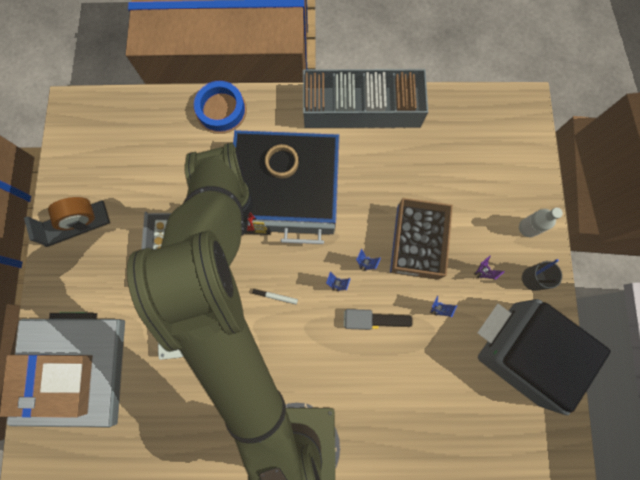

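```bash
sed -e 's/340+a/345+a/; s/220+b/230+b/; s/355,685/315,602/; s/148,490/103,412/; s/143,535/107,546/; s/240,608/200,627/; s/320,553/285,560/; s/425,415/435,473/' m2.py > m3.py; python3 m3.py
```

```text
[0.5849 0.121  0.1837]
scene card [0.5805 0.2001] [0.5808 0.1111] [0.5806 0.1556]
far-y [0.6019 0.1376] clip centre-card [0.0001 0.0001]
far+y [0.6006 0.1761] clip centre-card [-0.0011  0.0025]
near+y [0.564 0.173] clip centre-card [-0.0032 -0.0006]
top card [0.5766 0.152 ]
top near-y [0.5511 0.1316] [-0.0044 -0.0023]
```

jog_arm:
  steps:
    - [0, 0, 0, 0, 0.001, 0.001, 255]
    - [0, 0, 0, 0, 0, 0, 255]
    - [0, 0, 0, 0, 0, 0, 255]
    - [0, 0, 0, 0, 0, 0, 255]

```text
time_s: 15.4
tool_pos: [0.5859, 0.1209, 0.1826]
tcp_rot: [[0.047, 0.999, -0.0], [0.999, -0.047, 0.0], [0.0, -0.0, -1.0]]
force: [0.4, 0.1, -0.8]
width: 0.0226
```

```bash
python3 -c "
from h import *
s=grab('scene','s21.png');to([.586,.121,.183],-2.7);crop(s,'s21c.png',300,220,420,330,6.5)
"
```

```text
t 15.45 pos [0.5859 0.1209 0.1826] yaw -2.693956752817561 F [ 0.2297 -1.3094 -0.529 ] w 0.0222
 turn [-0.0008 -0.0033  0.006 ] shift(now axes) [ 0.0001  0.0001 -0.0004] shift(goal axes) [ 0.0001  0.0001 -0.0004]
```

View pics/s21c.png

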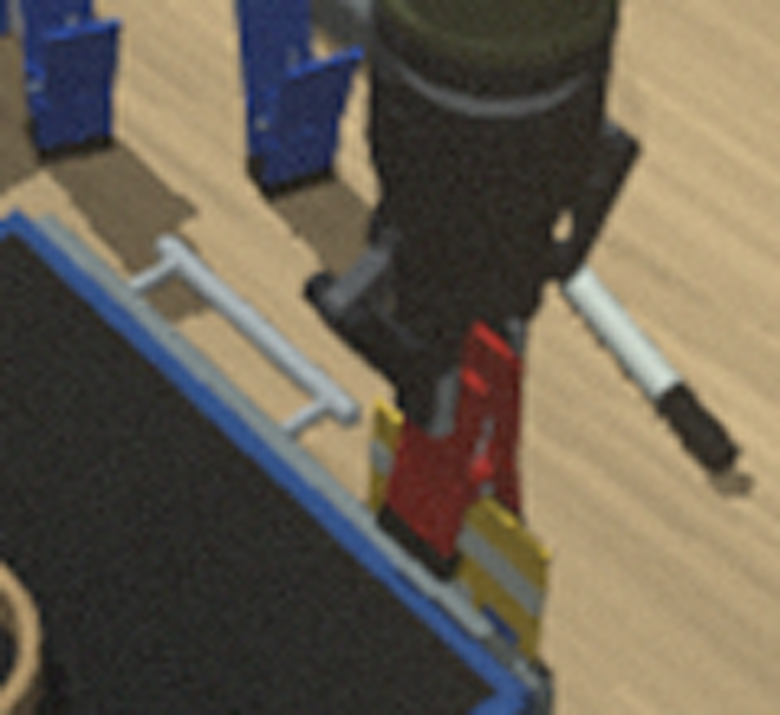

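```bash
python3 -c "
from h import *
print(robot.job_done())"
```

```text
the job is handed in; nothing more can be done
None
```

I pushed the drawer home, took the red clip off the carton wall, and handed in at about 15.5 s. The arm was still holding the clip wide open over the yellow card.

**Drawer:** I pressed the bar with closed fingers until about 19 N of push gave no further movement. Later pictures show the front still flush with the unit.

**Clip:** I squeezed it to its stop, where the finger opening held steady at 22.5 mm, and lifted it straight off. The force on the tool stayed around 1 N, and the carton looks unmoved.

**At the card:**
- The jaws straddle the card, and I estimate the tips are about 21–24 mm below its top edge.
- Tool yaw is -2.7°, which matches the card's yaw to within about half a degree.
- The force on the tool was about 1 N, so I see no sign of contact.

**Where the checks disagreed:** The two cameras differed by up to about 4 mm. Before a last 1 mm correction, their readings put the clip within about 2.5 mm of the middle along the edge. Across the card's thickness they ran from 0 to 4 mm off-centre, against about 12 mm of free gap on each side. The largest of those readings came from a dark, partly hidden jaw edge, so I gave them less weight. I checked the final pose by picture, tool position and force, but did not repeat the two-camera measurement.

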